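# Lay the jar lids out in order

### The job

Take the lids off the four jars and lay them out on the drilled lid board, one in each hole and in the same order from left to right as their jars stand, so that each fitted lid can go back to its own jar after glazing. Set each lid down gently, knob up with its flange in the hole and lying flat, without dropping it, and leave the jars standing where they are.

Things in the scene. Friction and masses are not known exactly. Their poses are not given: they have to be found in the camera images.
- lid_cream_knob (a point): Cream-white lid, loose, ~100 g: round plate 80 mm across, 6 thick; under it a red-brown flange 46 mm across, 10 deep; on it a round knob 34 mm tall, 26 wide in its upper half, 19 at its foot. This point is on the axis in the knob, 10 mm below its top, 24 above the plate's flat top, 30 above the plate's underside, 40 above the flange's. Starts on the cream-white jar, point 138 mm above the table.
- lid_red_knob (a point): Brick-red lid, loose, ~100 g: round plate 80 mm across, 6 thick; under it a red-brown flange 46 mm across, 10 deep; on it a round knob 34 mm tall, 26 wide in its upper half, 19 at its foot. This point is on the axis in the knob, 10 mm below its top, 24 above the plate's flat top, 30 above the plate's underside, 40 above the flange's. Starts on the brick-red jar, point 138 mm above the table.
- lid_black_knob (a point): Black lid, loose, ~100 g: round plate 80 mm across, 6 thick; under it a red-brown flange 46 mm across, 10 deep; on it a round knob 34 mm tall, 26 wide in its upper half, 19 at its foot. This point is on the axis in the knob, 10 mm below its top, 24 above the plate's flat top, 30 above the plate's underside, 40 above the flange's. Starts on the black jar, point 138 mm above the table.
- lid_blue_knob (a point): Blue lid, loose, ~100 g: round plate 80 mm across, 6 thick; under it a red-brown flange 46 mm across, 10 deep; on it a round knob 34 mm tall, 26 wide in its upper half, 19 at its foot. This point is on the axis in the knob, 10 mm below its top, 24 above the plate's flat top, 30 above the plate's underside, 40 above the flange's. Starts on the blue jar, point 138 mm above the table.
- jar_cream: Cream-white round jar, loose, 450 g: 90 mm tall, 88 across the belly, 68 across the rim, mouth 56 inside; the lid's flange has 5 mm of play in it and lifts straight out. Origin: centre of its foot, z up.
- jar_red: Brick-red round jar, loose, 450 g: 90 mm tall, 88 across the belly, 68 across the rim, mouth 56 inside; the lid's flange has 5 mm of play in it and lifts straight out. Origin: centre of its foot, z up.
- jar_black: Black round jar, loose, 450 g: 90 mm tall, 88 across the belly, 68 across the rim, mouth 56 inside; the lid's flange has 5 mm of play in it and lifts straight out. Origin: centre of its foot, z up.
- jar_blue: Blue round jar, loose, 450 g: 90 mm tall, 88 across the belly, 68 across the rim, mouth 56 inside; the lid's flange has 5 mm of play in it and lifts straight out. Origin: centre of its foot, z up.
- jar_board: Pale plain plank carrying the jars, 100 x 460 x 18 mm, fixed. Origin: centre of its underside on the table; x across it (away from the robot), y along it (to the robot's left), z up. The jars stand on it in any order at y = -157.5, -52.5, 52.5, 157.5 mm. It runs left to right within 6 degrees; it may be the nearer or the farther board.
- lid_board: Dark-brown drilled board, 110 x 460 mm, fixed on battens, flat top 60 mm above the table. Origin: under its centre at table level; axes as for the jar board; left to right within 6 degrees. Four round through-holes, 63 mm wide, at x = 0, y = -157.5, -52.5, 52.5, 157.5 mm; the flange has 8 mm of play, the plate rests on the board: a seated lid's point is 90 mm above the table.
Not all that is in view belongs to the job. What is shaped like the part that bears lid_red_knob but green or purple is not meant.

How it is judged:
At the end, for the whole second after the job is handed in: Each lid is in the lid-board hole of the same rank as its jar's place on the jar board: within 12 mm of the hole's centre along and across, flat within 0.08 rad, its point 85 to 94 mm above the table, at rest, released; jars upright, within 25 mm of their places (((y of jar_cream in the frame of jar_board between -0.2075 and -0.1075 m and y of lid_cream_knob in the frame of lid_board between -0.1695 and -0.1455 m) or (y of jar_cream in the frame of jar_board between -0.1025 and -0.0025 m and y of lid_cream_knob in the frame of lid_board between -0.0645 and -0.0405 m) or (y of jar_cream in the frame of jar_board between 0.0025 and 0.1025 m and y of lid_cream_knob in the frame of lid_board between 0.0405 and 0.0645 m) or (y of jar_cream in the frame of jar_board between 0.1075 and 0.2075 m and y of lid_cream_knob in the frame of lid_board between 0.1455 and 0.1695 m)) and x of lid_cream_knob in the frame of lid_board between -0.012 and 0.012 m and z of lid_cream_knob in the frame of lid_board between 0.085 and 0.094 m and angle between each of lid_cream_knob, jar_cream, lid_red_knob, jar_red, lid_black_knob, jar_black, lid_blue_knob, jar_blue's own z axis and vertical below 0.08 rad and linear speed of each of lid_cream, lid_red, lid_black, lid_blue below 0.02 m/s and distance of each of jar_cream, jar_red, jar_black, jar_blue from where it was at the start of the episode below 0.025 m and ((y of jar_red in the frame of jar_board between -0.2075 and -0.1075 m and y of lid_red_knob in the frame of lid_board between -0.1695 and -0.1455 m) or (y of jar_red in the frame of jar_board between -0.1025 and -0.0025 m and y of lid_red_knob in the frame of lid_board between -0.0645 and -0.0405 m) or (y of jar_red in the frame of jar_board between 0.0025 and 0.1025 m and y of lid_red_knob in the frame of lid_board between 0.0405 and 0.0645 m) or (y of jar_red in the frame of jar_board between 0.1075 and 0.2075 m and y of lid_red_knob in the frame of lid_board between 0.1455 and 0.1695 m)) and x of lid_red_knob in the frame of lid_board between -0.012 and 0.012 m and z of lid_red_knob in the frame of lid_board between 0.085 and 0.094 m and ((y of jar_black in the frame of jar_board between -0.2075 and -0.1075 m and y of lid_black_knob in the frame of lid_board between -0.1695 and -0.1455 m) or (y of jar_black in the frame of jar_board between -0.1025 and -0.0025 m and y of lid_black_knob in the frame of lid_board between -0.0645 and -0.0405 m) or (y of jar_black in the frame of jar_board between 0.0025 and 0.1025 m and y of lid_black_knob in the frame of lid_board between 0.0405 and 0.0645 m) or (y of jar_black in the frame of jar_board between 0.1075 and 0.2075 m and y of lid_black_knob in the frame of lid_board between 0.1455 and 0.1695 m)) and x of lid_black_knob in the frame of lid_board between -0.012 and 0.012 m and z of lid_black_knob in the frame of lid_board between 0.085 and 0.094 m and ((y of jar_blue in the frame of jar_board between -0.2075 and -0.1075 m and y of lid_blue_knob in the frame of lid_board between -0.1695 and -0.1455 m) or (y of jar_blue in the frame of jar_board between -0.1025 and -0.0025 m and y of lid_blue_knob in the frame of lid_board between -0.0645 and -0.0405 m) or (y of jar_blue in the frame of jar_board between 0.0025 and 0.1025 m and y of lid_blue_knob in the frame of lid_board between 0.0405 and 0.0645 m) or (y of jar_blue in the frame of jar_board between 0.1075 and 0.2075 m and y of lid_blue_knob in the frame of lid_board between 0.1455 and 0.1695 m)) and x of lid_blue_knob in the frame of lid_board between -0.012 and 0.012 m and z of lid_blue_knob in the frame of lid_board between 0.085 and 0.094 m); the robot touches nothing.
It fails at once if a jar is pushed more than 25 mm out of its place, or knocked over (distance of any of jar_cream, jar_red, jar_black, jar_blue from where it was at the start of the episode above 0.025 m or angle between any of jar_cream, jar_red, jar_black, jar_blue's own z axis and vertical above 0.35 rad).
It fails at once if a lid comes down on the lid board faster than 0.6 m/s (dropped from more than about 18 mm, or slammed down) ((x of lid_cream_knob in the frame of lid_board between -0.05 and 0.05 m and y of lid_cream_knob in the frame of lid_board between -0.23 and 0.23 m and z of lid_cream_knob in the frame of lid_board between 0.07 and 0.115 m and linear speed of lid_cream above 0.6 m/s) or (x of lid_red_knob in the frame of lid_board between -0.05 and 0.05 m and y of lid_red_knob in the frame of lid_board between -0.23 and 0.23 m and z of lid_red_knob in the frame of lid_board between 0.07 and 0.115 m and linear speed of lid_red above 0.6 m/s) or (x of lid_black_knob in the frame of lid_board between -0.05 and 0.05 m and y of lid_black_knob in the frame of lid_board between -0.23 and 0.23 m and z of lid_black_knob in the frame of lid_board between 0.07 and 0.115 m and linear speed of lid_black above 0.6 m/s) or (x of lid_blue_knob in the frame of lid_board between -0.05 and 0.05 m and y of lid_blue_knob in the frame of lid_board between -0.23 and 0.23 m and z of lid_blue_knob in the frame of lid_board between 0.07 and 0.115 m and linear speed of lid_blue above 0.6 m/s)).
It also fails if it takes over 88 s, if anything falls off the work surface, if the arm or the gripper's body presses on something with over 40 N, if the wrist force passes 120 N, or if a joint passes its speed limit or range.

### The arm

A 6-joint arm with a two-finger parallel gripper is mounted at the origin on the work surface. World frame = base frame: x ahead of the robot, y to its left, z up, the work surface at z = 0. Lengths are in m, angles in rad, forces in N, time in s.
With the tool pointing down it reaches from about 0.225 to 0.875 m from the base axis. Payload 3.4 kg.
Tool frame: the origin (TCP) lies at the very end of the fingers, on their centre line; the grasp point (between the pads) lies 19 mm behind it; z points along the fingers, y is the line along which they close (so a half turn about z gives the same grasp; the last joint's range is limited). The gripper opens to 85 mm and grips with 20 to 120 N. Pads are 22 mm wide; open, the fingers measure 114 mm over their backs; the gripper's body (76 mm by 85 mm) begins 54 mm behind the grasp point. The pads swing forward as they close: fully open they stand 13 mm farther back than shut.
Start: joints at [-1.243, 0.276, 1.505, -0, 1.361, -0.121], TCP at [0.249, -0.518, 0.231] pointing down, gripper open.
Joint ranges: [-2.89, 2.89], [-0.75, 2.08], [0.22, 2.7], [-1.18, 4.32], [0.11, 2.71], [-2.7, 2.7]. Speed limits (rad/s): [2.57, 2.57, 3.14, 3.14, 3.14, 3.14].

### API

Orientations are given as a unit quaternion [w, x, y, z].
In Python, from rig import readout, vision, manip gives the robot as it stands.
- The arm moves only by the shell command python3 -m handwheel 'ROWS' [FORCE]. ROWS is JSON, a list of rows, each a list of 3 entries, a list of its own where there are three numbers: the shift along the tool's x, y, z in mm, then the turn, a rotation vector about the tool's x, y, z in units of 6 degrees (1.0 is 6 degrees), then the closure, from -1 (fully open) to 1 (shut), so that 0 is half open. A call has 1 to 20 rows; each row shifts and turns the commanded pose from where the row before left it, along the tool's axes as they then stand; what a row does not reach is not made up. A row lasts 1/8 s, in which the tool goes at most 62.5 mm and 10.7 degrees, less where a joint would pass 70% of its speed; a pose out of reach is approached as far as the arm can. A call is refused whole if a number of a shift passes 62.5 or a number of a turn 1, either way. A call with a gripper value outside its range is refused whole. The fingers move at their own pace and stop on an object; FORCE is the grip in N (left out, the last holds). Time passes only in rows, so rows that do not move let the fingers close. It gives the time, the measured TCP pose, the force, the opening and the grip force at its end, in the units of the state.
- readout.get_state(): the state, without advancing time (a new reading comes with each control period).
- vision.get_image(name): name is "scene" or "side" or "wrist"; returns the picture (384x512x3 uint8, blue, green, red); there is no depth.
- vision.camera_params(name): a dict with "intrinsics" (3x3 intrinsics, pixels), "rvec" (rotation vector, rad) and "tvec" (3), from world to camera coordinates, as OpenCV has them; the wrist camera has in their place "hand_eye" (4x4, takes a point from camera to tool coordinates, whose origin is the TCP and whose axes are the flange's). Camera axes: x right, y down, z forward; pixel columns grow to the right and rows downward; lengths in m; the calibration is good to about 2 mm. The wrist camera is an equidistant fisheye: a pixel r from the principal point sees the ray r / f radians off the axis. A picture is of the moment at which its call begins: read the wrist's pose just before it. camera_params takes no time and is no camera call.
- manip.sign_off(): hands the job in; it is judged then, once.
The state is a dict: "clock": time; "qpos": joint angles; "qd": joint speeds; "effort": joint torques, N m; "position": TCP position; "ee_rot": TCP orientation; "contact_force": force on the tool from outside, world axes, zero at the start; "moment": the same for the moment, N m; "width": finger opening in m; "gripper_force": force on a finger pad.
Only numpy, scipy, OpenCV 4.12 (cv2) and the standard library are available. Lean on these libraries where they do the work, as an engineer would, in place of code of your own. Each camera call takes 0.05 s, during which the arm holds its last target. There are 200 camera calls.

## Working session

There is one attempt and no reset: what is moved stays moved. The work goes in short steps, Python scripts to look and compute and a shell command to move; the robot and the scene stay as the last step left them, time stands still between calls to the robot, and variables do not carry over. Pictures are saved under pics/ and viewed, at most 14 in all, crops included, and the job is handed in when it is done.

```bash
mkdir -p pics; python3 - <<'E'
from rig import readout, vision
import cv2,numpy as np
for n in("scene","side","wrist"):
    im=vision.get_image(n); cv2.imwrite(f"pics/{n}0.png",im)
    p=vision.camera_params(n); print(n,{k:np.round(v,4).tolist() for k,v in p.items()})
s=readout.get_state(); print(s["clock"],s["position"],s["ee_rot"])
a=cv2.imread("pics/scene0.png");b=cv2.imread("pics/side0.png")
E
```

```text
scene {'intrinsics': [[369.456, 0.0, 251.1328], [0.0, 369.456, 190.0156], [0.0, 0.0, 1.0]], 'rvec': [1.535, 2.2166, -0.6967], 'tvec': [0.1486, -0.272, 1.155]}
side {'intrinsics': [[465.1089, 0.0, 258.8685], [0.0, 465.1089, 194.6331], [0.0, 0.0, 1.0]], 'rvec': [0.598, -2.6575, 1.2053], 'tvec': [0.4251, 0.1952, 1.0452]}
wrist {'intrinsics': [[297.3186, 0.0, 258.4397], [0.0, 297.3186, 189.9736], [0.0, 0.0, 1.0]], 'hand_eye': [[0.0012, -0.9645, -0.2641, 0.0666], [1.0, 0.0011, 0.0007, -0.0004], [-0.0004, -0.2641, 0.9645, -0.1418], [0.0, 0.0, 0.0, 1.0]]}
0.15 [ 0.24934524 -0.51768852  0.23063285] [-7.06142244e-04  9.74929413e-01  2.22513230e-01 -6.70337224e-05]
```

View pics/scene0.png

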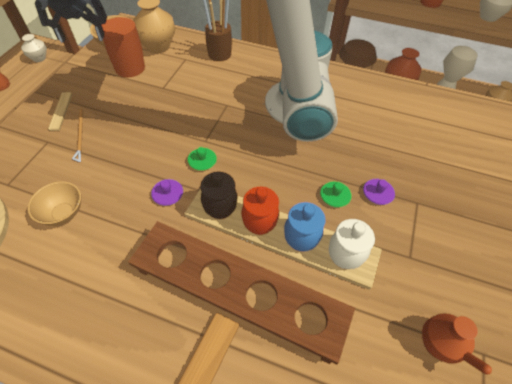

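View pics/side0.png

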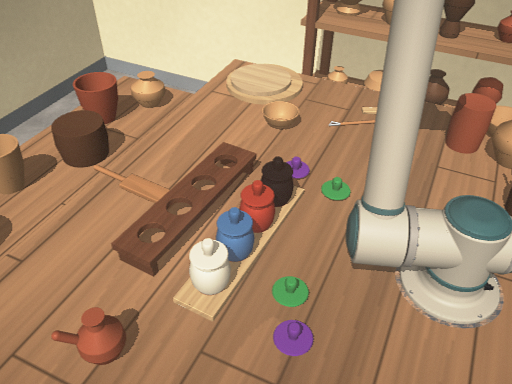

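Scene camera faces the robot. Black, red, blue and cream jars stand at (218,195), (261,210), (305,226) and (352,244). The drilled board is farther from the robot, with holes at (172,255), (215,274), (262,295) and (311,318). Lookalikes for the red lid are loose lids: green at (202,158) and (336,194), purple at (167,192) and (379,191). There is also the red teapot at (450,338). I choose the lids on the four jars, and check them in a close crop.

```bash
python3 - <<'E'
import cv2,numpy as np
a=cv2.imread("pics/scene0.png")[160:350,120:390];b=cv2.imread("pics/side0.png")[140:300,110:310]
a=cv2.resize(a,None,fx=1.48*2,fy=1.48*2,interpolation=cv2.INTER_CUBIC)
b=cv2.resize(b,None,fx=3.6,fy=3.6,interpolation=cv2.INTER_CUBIC)
print(a.shape,b.shape)
cv2.imwrite("pics/c1.png",a);cv2.imwrite("pics/c2.png",b)
E
```

```text
(562, 799, 3) (576, 720, 3)
```

View pics/c1.png

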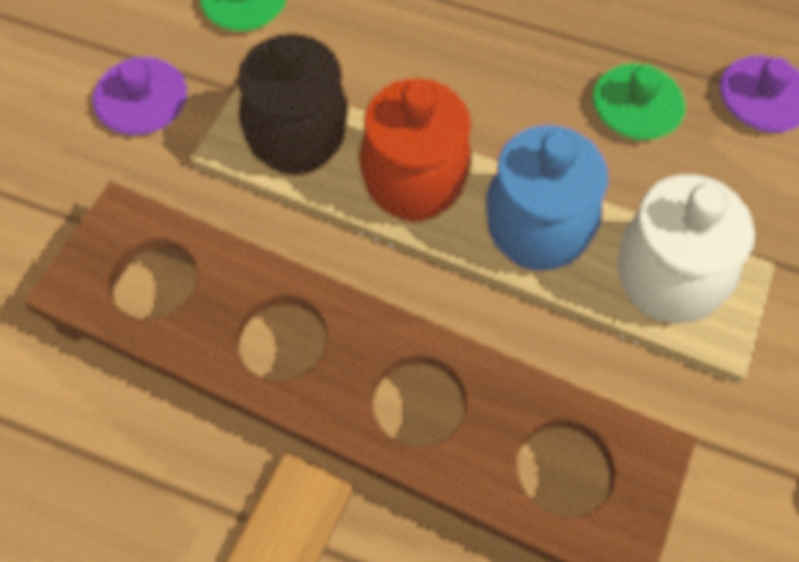

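View pics/c2.png

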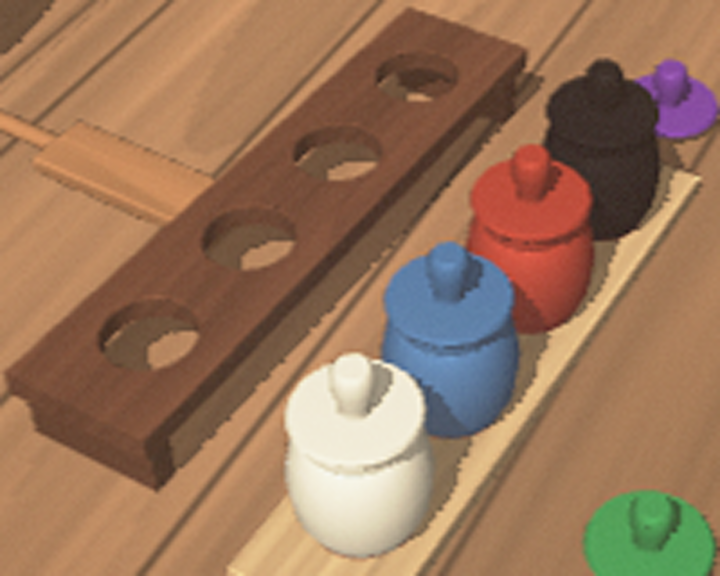

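The crops show four lids on the jars, in the order black, red, blue, cream from robot right to left. The green and purple lids lie loose on the table and are not meant. I'll triangulate knobs and hole centres from both crops.

```bash
cat > h.py <<'E'
import cv2,numpy as np
from scipy.spatial.transform import Rotation as R
from rig import readout, vision
def ray(n,px):
    p=vision.camera_params(n);Rm=cv2.Rodrigues(np.array(p["rvec"]))[0];t=np.ravel(p["tvec"]);K=np.array(p["intrinsics"])
    u=np.linalg.solve(K,[px[0],px[1],1]);d=Rm.T@u;return -Rm.T@t,d/np.linalg.norm(d)
def wray(px,pos,q):
    p=vision.camera_params("wrist");K=np.array(p["intrinsics"]);H=np.array(p["hand_eye"])
    v=np.array([px[0]-K[0,2],px[1]-K[1,2]])/K[0,0];th=np.linalg.norm(v)
    d=np.r_[np.sin(th)*v/max(th,1e-9),np.cos(th)]
    Rt=R.from_quat(np.roll(q,-1)).as_matrix();return pos+Rt@H[:3,3],Rt@H[:3,:3]@d
def wproj(P,pos,q):
    p=vision.camera_params("wrist");K=np.array(p["intrinsics"]);H=np.array(p["hand_eye"])
    Rt=R.from_quat(np.roll(q,-1)).as_matrix()
    c=H[:3,:3].T@(Rt.T@(np.array(P)-pos)-H[:3,3]);th=np.arctan2(np.hypot(c[0],c[1]),c[2])
    return K[:2,2]+K[0,0]*th*c[:2]/np.hypot(c[0],c[1])
def plane(r,z): o,d=r;return o+d*(z-o[2])/d[2]
def meet(*rs):
    A=0;b=0
    for o,d in rs: M=np.eye(3)-np.outer(d,d);A=A+M;b=b+M@o
    X=np.linalg.solve(A,b);return X,[float(np.linalg.norm(np.cross(X-o,d))) for o,d in rs]
E
python3 - <<'E'
from h import *
np.set_printoptions(precision=4,suppress=True)
K1=[(293,58),(420,100),(559,152),(707,205)];K2=[(606,82),(532,165),(448,262),(353,378)]
H1=[(154,278),(282,338),(420,400),(565,468)];H2=[(418,78),(338,153),(250,240),(149,333)]
f1=lambda p:(120+p[0]/2.96-.33,160+p[1]/2.96-.33);f2=lambda p:(110+p[0]/3.6-.36,140+p[1]/3.6-.36)
for A,B in((K1,K2),(H1,H2)):
    P=[]
    for a,b in zip(A,B):
        X,e=meet(ray("scene",f1(a)),ray("side",f2(b)));print(X,np.round(e,4));P.append(X)
    P=np.array(P);c=P.mean(0);d=(np.array([-1.5,-.5,.5,1.5])[:,None]*(P-c)).sum(0)/5;d[2]=0
    print("centre",c,"pitch",np.linalg.norm(d),"yaw deg",np.degrees(np.arctan2(-d[0],d[1])))
    d/=np.linalg.norm(d)
    for y in(-.1575,-.0525,.0525,.1575):print("  fit",c+y*d)
E
```

```text
[ 0.4527 -0.0686  0.1349] [0.0013 0.0013]
[0.4588 0.0343 0.1384] [0.0005 0.0005]
[0.4658 0.139  0.1391] [0.0002 0.0002]
[0.4708 0.244  0.1382] [0.0001 0.0001]
centre [0.462  0.0871 0.1376] pitch 0.10442174106656205 yaw deg -3.381703842654265
  fit [ 0.4527 -0.0701  0.1376]
  fit [0.4589 0.0347 0.1376]
  fit [0.4651 0.1396 0.1376]
  fit [0.4713 0.2444 0.1376]
[ 0.6204 -0.1101  0.0553] [0.0008 0.0008]
[ 0.6299 -0.005   0.056 ] [0.0004 0.0004]
[0.6375 0.1004 0.0555] [0.0005 0.0005]
[0.6473 0.2043 0.0573] [0.0001 0.0001]
centre [0.6338 0.0474 0.056 ] pitch 0.10522893731104663 yaw deg -4.806602014933745
  fit [ 0.6206 -0.1095  0.056 ]
  fit [ 0.6294 -0.0049  0.056 ]
  fit [0.6382 0.0997 0.056 ]
  fit [0.647  0.2044 0.056 ]
```

```bash
python3 -m handwheel '[[[0,0,0],[0,0,0.86],-1],[[0,0,0],[0,0,0.86],-1],[[0,0,0],[0,0,0.86],-1],[[0,0,0],[0,0,0.86],-1],[[0,0,0],[0,0,0.85],-1],[[25.5,-56,0],[0,0,0],-1],[[25.5,-56,0],[0,0,0],-1],[[25.5,-56,0],[0,0,0],-1],[[25.5,-56,0],[0,0,0],-1],[[25.5,-56,0],[0,0,0],-1],[[25.5,-56,0],[0,0,0],-1],[[25.5,-56,0],[0,0,0],-1],[[25.5,-56,0],[0,0,0],-1],[[0,0,0],[0,0,0],-1],[[0,0,0],[0,0,0],-1]]' 40
python3 - <<'E'
from h import *
s=readout.get_state();im=vision.get_image("wrist")
pos,q=np.array(s["position"]),np.array(s["ee_rot"]);np.savez("w1.npz",pos=pos,q=q)
for P in([.4527,-.0701,.1376],[.4589,.0347,.1376],[.6206,-.1095,.06],[.6294,-.0049,.06]):
    u=wproj(P,pos,q);print(u);cv2.drawMarker(im,tuple(int(round(v)) for v in u),(0,255,255),0,8)
cv2.imwrite("pics/w1.png",im)
E
```

```text
clock: 2.02
position: [0.4533, -0.0703, 0.231]
ee_rot: [0.0, 1.0, 0.0, -0.0]
contact_force: [-0.2, -0.2, -0.2]
width: 0.0855
gripper_force: 0.0
[258.31058004 193.0495301 ]
[137.2154198  185.78273263]
[296.12680706  18.63479217]
[197.20349592  12.41919653]
```

View pics/w1.png

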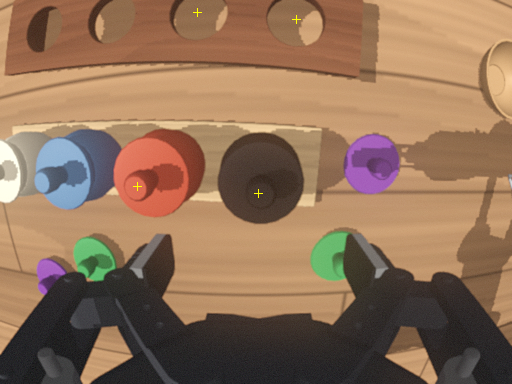

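The wrist picture shows the black knob at (261,192) and the red knob at (136,186), and the hole marks at (296,19) and (197,12) centred in their holes. All agree with the estimates to 1–2 px, so I go down.

```bash
python3 -m handwheel '[[[0,0,40],[0,0,0],-1],[[0,0,40],[0,0,0],-1],[[0,0,22],[0,0,0],-1],[[0,0,12],[0,0,0],-1],[[0,0,0],[0,0,0],-1],[[0,0,0],[0,0,0],1],[[0,0,0],[0,0,0],1],[[0,0,0],[0,0,0],1],[[0,0,0],[0,0,0],1],[[0,0,0],[0,0,0],1],[[0,0,0],[0,0,0],1],[[0,0,0],[0,0,0],1],[[0,0,0],[0,0,0],1]]' 40
```

```text
clock: 3.7
position: [0.4541, -0.0704, 0.118]
ee_rot: [0.0, 1.0, -0.0, 0.001]
contact_force: [-0.5, -0.9, 5.5]
width: 0.0244
gripper_force: 39.3
```

```bash
python3 -m handwheel '[[[0,0,-8],[0,0,0],1],[[0,0,-20],[0,0,0],1],[[0,0,-30],[0,0,0],1],[[0,0,-22],[0,0,0],1],[[20,5,0],[0,0,0],1],[[35,8,0],[0,0,0],1],[[40,9,0],[0,0,0],1],[[40,9,0],[0,0,0],1],[[22,6,0],[0,0,0],1],[[10,2,0],[0,0,0],1],[[0,0,0],[0,0,0],1],[[0,0,0],[0,0,0],1]]'
python3 - <<'E'
from h import *
s=readout.get_state();im=vision.get_image("wrist");cv2.imwrite("pics/s2.png",vision.get_image("side"))
pos,q=np.array(s["position"]),np.array(s["ee_rot"]);np.savez("w2.npz",pos=pos,q=q)
for P in([.6206,-.1095,.06],[.6294,-.0049,.06],pos+[0,0,.02]):
    u=wproj(P,pos,q);print(u);cv2.drawMarker(im,tuple(int(round(v)) for v in u),(0,255,255),0,8)
cv2.imwrite("pics/w2.png",im)
E
```

```text
clock: 5.2
position: [0.6195, -0.1088, 0.1973]
ee_rot: [-0.0, 1.0, -0.0, -0.001]
contact_force: [0.0, 0.4, 0.4]
width: 0.0247
gripper_force: 39.4
[259.35786638 178.76601828]
[154.52995052 170.55172413]
[258.83229413 259.0756133 ]
```

View pics/w2.png

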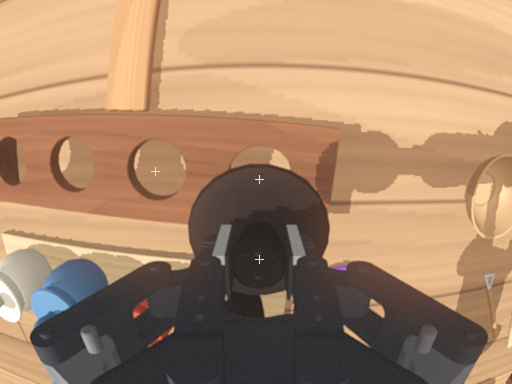

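The picture shows the black lid level in the grip, its plate centred at column 259 with its front edge at row 165. The hole 1 estimate is at (259,179). The second hole's rim spans about columns 134–186 and rows 139–199, so I check it.

```bash
python3 - <<'E'
from h import *
np.set_printoptions(precision=4,suppress=True)
d=np.load("w2.npz");pos,q=d["pos"],d["q"]
for off in(-.005,0,.005):print("front edge row",off,wproj(pos+[.04+off,0,-.0043],pos,q), "sides",wproj(pos+[off,.04,-.0043],pos,q))
print("hole2",[plane(wray(p,pos,q),.06) for p in((134,169),(186,169),(160,139),(160,199))])
d1=np.load("w1.npz")
im=cv2.imread("pics/w2.png");c=cv2.resize(im[120:230,30:310],None,fx=2.8,fy=2.8,interpolation=cv2.INTER_CUBIC);cv2.imwrite("pics/c3.png",c)
E
```

```text
front edge row -0.005 [258.872  173.6172] sides [186.6577 244.6203]
front edge row 0 [258.8842 163.8303] sides [185.8625 236.4438]
front edge row 0.005 [258.8963 153.9245] sides [185.0876 228.0623]
hole2 [array([0.6314, 0.0178, 0.06  ]), array([ 0.6305, -0.0379,  0.06  ]), array([ 0.6608, -0.0128,  0.06  ]), array([ 0.5998, -0.0082,  0.06  ])]
```

View pics/c3.png

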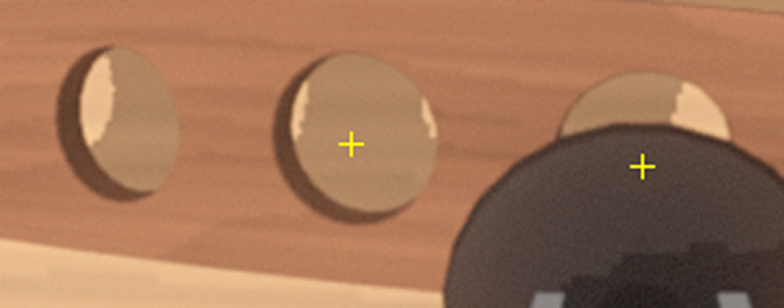

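Counting the hole's dark wall, hole centres agree to about 2 mm. I correct by (1.5,1.5) mm and lower.

```bash
python3 -m handwheel '[[[1.5,1.5,0],[0,0,0],1],[[0,0,30],[0,0,0],1],[[0,0,40],[0,0,0],1],[[0,0,30],[0,0,0],1],[[0,0,15],[0,0,0],1],[[0,0,8],[0,0,0],1],[[0,0,2],[0,0,0],1],[[0,0,0],[0,0,0],1],[[0,0,0],[0,0,0],1]]'
```

```text
clock: 6.42
position: [0.6228, -0.1109, 0.0733]
ee_rot: [0.0, 1.0, -0.0, 0.001]
contact_force: [-0.2, -0.2, -0.9]
width: 0.0246
gripper_force: 39.4
```

```bash
python3 -m handwheel '[[[0,0,1.5],[0,0,0],1],[[0,0,0],[0,0,0],1],[[0,0,0],[0,0,0],1]]'
```

```text
clock: 6.8
position: [0.6221, -0.1108, 0.0708]
ee_rot: [0.0, 1.0, -0.0, -0.0]
contact_force: [-1.2, 0.2, -0.7]
width: 0.0243
gripper_force: 39.4
```

```bash
python3 -m handwheel '[[[0,0,0],[0,0,0],0.2],[[0,0,0],[0,0,0],-0.2],[[0,0,0],[0,0,0],-1],[[0,0,0],[0,0,0],-1],[[0,0,0],[0,0,0],-1],[[0,0,0],[0,0,0],-1],[[0,0,-20],[0,0,0],-1],[[0,0,-50],[0,0,0],-1],[[0,0,-50],[0,0,0],-1],[[0,0,-30],[0,0,0],-1],[[0,0,0],[0,0,0],-1],[[0,0,0],[0,0,0],-1]]'
python3 - <<'E'
from h import *
s=readout.get_state();im=vision.get_image("wrist")
pos,q=np.array(s["position"]),np.array(s["ee_rot"]);np.savez("w3.npz",pos=pos,q=q)
for P in([.4589,.0347,.1376],[.621,-.1105,.09],[.6294,-.0049,.06]):
    u=wproj(P,pos,q);print(u);cv2.drawMarker(im,tuple(int(round(v)) for v in u),(0,255,255),0,8)
cv2.imwrite("pics/w3.png",im)
E
```

```text
clock: 8.3
position: [0.6214, -0.1106, 0.2196]
ee_rot: [-0.0, 1.0, -0.0, -0.001]
contact_force: [-0.3, 0.9, 0.6]
width: 0.0853
gripper_force: 0.0
[126.16477187 337.03982357]
[258.61644067 182.10430857]
[160.01988332 167.97901829]
```

View pics/w3.png

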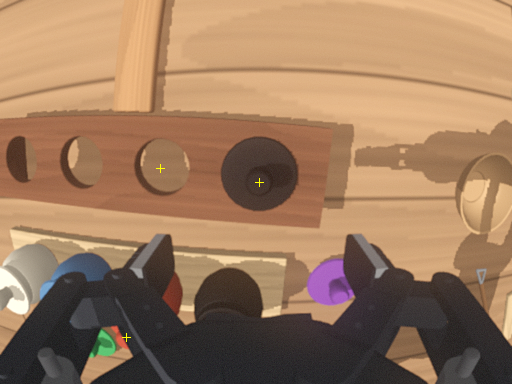

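The black lid lies in the first hole, its knob at (258,180) where expected. Now the red lid.

```bash
python3 -m handwheel '[[[-22.5,-20.3,0],[0,0,0],-1],[[-40,-36,0],[0,0,0],-1],[[-40,-36,0],[0,0,0],-1],[[-40,-36,0],[0,0,0],-1],[[-20,-17,0],[0,0,0],-1],[[0,0,0],[0,0,0],-1],[[0,0,40],[0,0,0],-1],[[0,0,35],[0,0,0],-1],[[0,0,18],[0,0,0],-1],[[0,0,9],[0,0,0],-1],[[0,0,0],[0,0,0],-1],[[0,0,0],[0,0,0],1],[[0,0,0],[0,0,0],1],[[0,0,0],[0,0,0],1],[[0,0,0],[0,0,0],1],[[0,0,0],[0,0,0],1],[[0,0,0],[0,0,0],1],[[0,0,0],[0,0,0],1]]' 40
```

```text
clock: 10.6
position: [0.4601, 0.0345, 0.1194]
ee_rot: [0.0, 1.0, -0.0, 0.001]
contact_force: [-0.5, -0.1, 6.6]
width: 0.0242
gripper_force: 39.4
```

```bash
python3 -m handwheel '[[[0,0,-8],[0,0,0],1],[[0,0,-20],[0,0,0],1],[[0,0,-30],[0,0,0],1],[[0,0,-22],[0,0,0],1],[[20,5,0],[0,0,0],1],[[35,8,0],[0,0,0],1],[[40,9,0],[0,0,0],1],[[40,9,0],[0,0,0],1],[[26,8,0],[0,0,0],1],[[11,2,0],[0,0,0],1],[[0,0,0],[0,0,0],1],[[0,0,0],[0,0,0],1]]'
python3 - <<'E'
from h import *
s=readout.get_state();im=vision.get_image("wrist")
pos,q=np.array(s["position"]),np.array(s["ee_rot"])
print(wproj(pos+[.04,0,-.005],pos,q))
for P in([.631,-.0065,.06],[.6395,.0985,.06]):
    u=wproj(P,pos,q);print(u);cv2.drawMarker(im,tuple(int(round(v)) for v in u),(0,255,255),0,8)
cv2.imwrite("pics/w4.png",cv2.resize(im[120:290,30:400],None,fx=2.1,fy=2.1))
E
```

```text
clock: 12.1
position: [0.6306, -0.0061, 0.1984]
ee_rot: [-0.0, 1.0, -0.0, -0.001]
contact_force: [-0.3, 0.1, -1.5]
width: 0.0243
gripper_force: 39.5
[258.88666467 163.58312127]
[259.04725878 179.10047531]
[154.31865458 171.20317948]
```

View pics/w4.png

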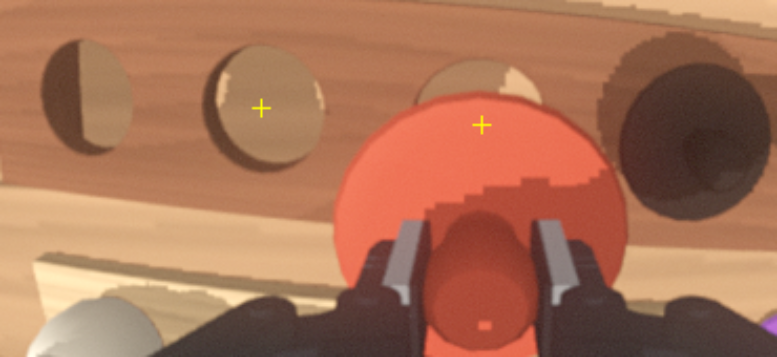

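The red lid sits level and centred, with its front edge at crop (480,93) as predicted. The hole 2 mark is on the rim's centre, so I lower.

```bash
python3 -m handwheel '[[[0,0,30],[0,0,0],1],[[0,0,40],[0,0,0],1],[[0,0,30],[0,0,0],1],[[0,0,15],[0,0,0],1],[[0,0,8],[0,0,0],1],[[0,0,3.5],[0,0,0],1],[[0,0,0],[0,0,0],1],[[0,0,0],[0,0,0],1]]'
```

```text
clock: 13.15
position: [0.6324, -0.0066, 0.0732]
ee_rot: [0.0, 1.0, -0.0, 0.001]
contact_force: [0.1, 0.2, -1.5]
width: 0.0241
gripper_force: 39.5
```

```bash
python3 -m handwheel '[[[0,0,1],[0,0,0],1],[[0,0,0],[0,0,0],1],[[0,0,0],[0,0,0],0.2],[[0,0,0],[0,0,0],-0.2],[[0,0,0],[0,0,0],-1],[[0,0,0],[0,0,0],-1],[[0,0,0],[0,0,0],-1],[[0,0,0],[0,0,0],-1],[[0,0,-20],[0,0,0],-1],[[0,0,-50],[0,0,0],-1],[[0,0,-50],[0,0,0],-1],[[0,0,-30],[0,0,0],-1],[[-23,-20,0],[0,0,0],-1],[[-40,-36,0],[0,0,0],-1],[[-40,-36,0],[0,0,0],-1],[[-40,-36,0],[0,0,0],-1],[[-23,-18,0],[0,0,0],-1],[[0,0,0],[0,0,0],-1],[[0,0,0],[0,0,0],-1]]'
python3 - <<'E'
from h import *
s=readout.get_state();im=vision.get_image("wrist")
pos,q=np.array(s["position"]),np.array(s["ee_rot"])
for P in([.4651,.1396,.138],[.4713,.2444,.138],[.631,-.0065,.09],[.6395,.0985,.06],[.648,.2035,.06]):
    u=wproj(P,pos,q);print(u);cv2.drawMarker(im,tuple(int(round(v)) for v in u),(0,255,255),0,8)
cv2.imwrite("pics/w5.png",im)
E
```

```text
clock: 15.52
position: [0.4667, 0.1393, 0.2216]
ee_rot: [0.0, 1.0, -0.0, 0.001]
contact_force: [-0.3, -0.4, -0.1]
width: 0.0853
gripper_force: 0.0
[258.24479162 197.88199901]
[132.94366211 190.22219901]
[405.30131024  22.74618449]
[298.55748547  11.66260679]
[196.66680203   5.69509106]
```

View pics/w5.png

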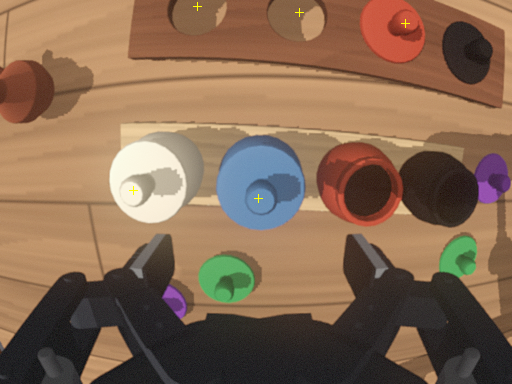

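The red lid is seated at (403,22) and the jars are undisturbed. The blue knob is at (261,197), as predicted.

```bash
python3 -m handwheel '[[[0,0,40],[0,0,0],-1],[[0,0,36],[0,0,0],-1],[[0,0,18],[0,0,0],-1],[[0,0,9],[0,0,0],-1],[[0,0,0],[0,0,0],-1],[[0,0,0],[0,0,0],1],[[0,0,0],[0,0,0],1],[[0,0,0],[0,0,0],1],[[0,0,0],[0,0,0],1],[[0,0,0],[0,0,0],1],[[0,0,0],[0,0,0],1],[[0,0,0],[0,0,0],1]]' 40
```

```text
clock: 17.08
position: [0.4661, 0.1397, 0.1189]
ee_rot: [-0.0, 1.0, -0.0, 0.001]
contact_force: [-1.6, 0.0, 4.9]
width: 0.0245
gripper_force: 39.4
```

```bash
python3 -m handwheel '[[[0,0,-8],[0,0,0],1],[[0,0,-20],[0,0,0],1],[[0,0,-30],[0,0,0],1],[[0,0,-22],[0,0,0],1],[[20,5,0],[0,0,0],1],[[35,8,0],[0,0,0],1],[[40,9,0],[0,0,0],1],[[40,9,0],[0,0,0],1],[[27,8,0],[0,0,0],1],[[12,2.5,0],[0,0,0],1],[[0,0,0],[0,0,0],1],[[0,0,0],[0,0,0],1]]'
python3 - <<'E'
from h import *
s=readout.get_state();im=vision.get_image("wrist")
pos,q=np.array(s["position"]),np.array(s["ee_rot"])
print(wproj(pos+[.04,0,-.005],pos,q))
for P in([.6395,.098,.06],[.648,.203,.06]):
    u=wproj(P,pos,q);print(u);cv2.drawMarker(im,tuple(int(round(v)) for v in u),(0,255,255),0,8)
cv2.imwrite("pics/w6.png",cv2.resize(im[120:290,30:400],None,fx=2.1,fy=2.1))
E
```

```text
clock: 18.58
position: [0.6386, 0.0983, 0.1979]
ee_rot: [-0.0, 1.0, -0.0, -0.001]
contact_force: [-0.4, -0.3, -0.1]
width: 0.0245
gripper_force: 39.4
[258.89186743 163.58340808]
[258.944483  178.8000965]
[154.00919947 170.89486009]
```

View pics/w6.png

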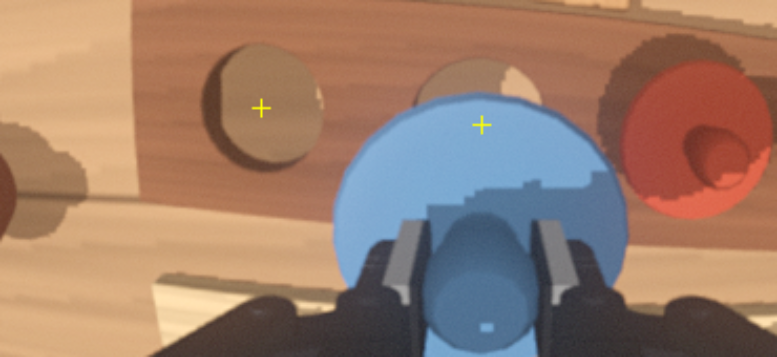

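The blue lid is level and centred over hole 3, its front edge at crop (480,93). Hole 4's mark is on its centre (261,107). I lower, release and go to cream.

```bash
python3 -m handwheel '[[[0,0,30],[0,0,0],1],[[0,0,40],[0,0,0],1],[[0,0,30],[0,0,0],1],[[0,0,15],[0,0,0],1],[[0,0,8],[0,0,0],1],[[0,0,4],[0,0,0],1],[[0,0,0],[0,0,0],1],[[0,0,0],[0,0,0],1]]'
```

```text
clock: 19.62
position: [0.6404, 0.098, 0.0722]
ee_rot: [-0.0, 1.0, -0.0, 0.001]
contact_force: [-0.1, 0.0, -0.0]
width: 0.0242
gripper_force: 39.4
```

```bash
python3 -m handwheel '[[[0,0,0.5],[0,0,0],1],[[0,0,0],[0,0,0],1],[[0,0,0],[0,0,0],0.2],[[0,0,0],[0,0,0],-0.2],[[0,0,0],[0,0,0],-1],[[0,0,0],[0,0,0],-1],[[0,0,0],[0,0,0],-1],[[0,0,0],[0,0,0],-1],[[0,0,-20],[0,0,0],-1],[[0,0,-50],[0,0,0],-1],[[0,0,-50],[0,0,0],-1],[[0,0,-30],[0,0,0],-1],[[-24,-20,0],[0,0,0],-1],[[-40,-36,0],[0,0,0],-1],[[-40,-36,0],[0,0,0],-1],[[-40,-36,0],[0,0,0],-1],[[-24,-18,0],[0,0,0],-1],[[0,0,0],[0,0,0],-1],[[0,0,0],[0,0,0],-1]]'
python3 - <<'E'
from h import *
s=readout.get_state();im=vision.get_image("wrist")
pos,q=np.array(s["position"]),np.array(s["ee_rot"])
for P in([.4713,.2444,.138],[.6395,.098,.09],[.648,.203,.06]):
    u=wproj(P,pos,q);print(u);cv2.drawMarker(im,tuple(int(round(v)) for v in u),(0,0,255),0,8)
cv2.imwrite("pics/w7.png",im)
E
```

```text
clock: 22.0
position: [0.4726, 0.2438, 0.221]
ee_rot: [0.0, 1.0, -0.0, 0.001]
contact_force: [0.1, -1.7, 1.0]
width: 0.0855
gripper_force: 0.0
[257.88648768 197.76628248]
[405.45932808  20.24035858]
[298.61111367   9.21997627]
```

View pics/w7.png

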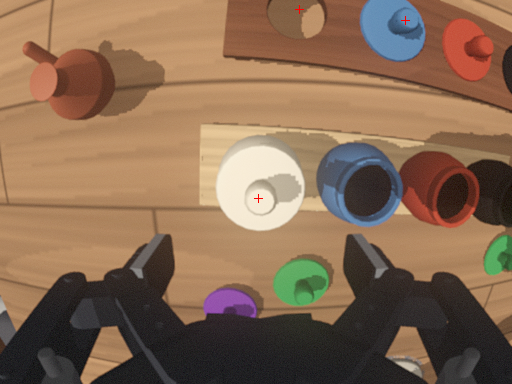

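The blue lid is seated at (404,20), and the cream knob is at (260,198), under the tool.

```bash
python3 -m handwheel '[[[0,0,40],[0,0,0],-1],[[0,0,35],[0,0,0],-1],[[0,0,18],[0,0,0],-1],[[0,0,9],[0,0,0],-1],[[0,0,0],[0,0,0],-1],[[0,0,0],[0,0,0],1],[[0,0,0],[0,0,0],1],[[0,0,0],[0,0,0],1],[[0,0,0],[0,0,0],1],[[0,0,0],[0,0,0],1],[[0,0,0],[0,0,0],1],[[0,0,0],[0,0,0],1]]' 40
```

```text
clock: 23.55
position: [0.4721, 0.2442, 0.1195]
ee_rot: [-0.0, 1.0, -0.0, 0.001]
contact_force: [-1.5, -1.5, 6.2]
width: 0.0243
gripper_force: 39.4
```

```bash
python3 -m handwheel '[[[0,0,-8],[0,0,0],1],[[0,0,-20],[0,0,0],1],[[0,0,-30],[0,0,0],1],[[0,0,-22],[0,0,0],1],[[20,5,0],[0,0,0],1],[[35,8,0],[0,0,0],1],[[40,9,0],[0,0,0],1],[[40,9,0],[0,0,0],1],[[29,8,0],[0,0,0],1],[[13,2,0],[0,0,0],1],[[0,0,0],[0,0,0],1],[[0,0,0],[0,0,0],1]]'
python3 - <<'E'
from h import *
s=readout.get_state();im=vision.get_image("wrist")
pos,q=np.array(s["position"]),np.array(s["ee_rot"])
print(wproj(pos+[.04,0,-.005],pos,q))
for P in([.648,.203,.06],):
    u=wproj(P,pos,q);print(u);cv2.drawMarker(im,tuple(int(round(v)) for v in u),(0,0,255),0,8)
cv2.imwrite("pics/w8.png",cv2.resize(im[120:290,30:400],None,fx=2.1,fy=2.1))
E
```

```text
clock: 25.05
position: [0.6476, 0.2033, 0.1983]
ee_rot: [0.0, 1.0, 0.0, -0.001]
contact_force: [-0.1, 0.8, -0.9]
width: 0.0245
gripper_force: 39.5
[258.90325534 163.58445725]
[258.92396481 179.11552102]
```

View pics/w8.png

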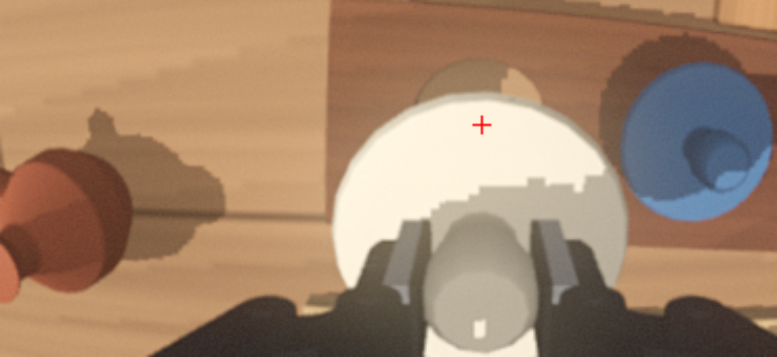

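The cream lid is level and centred over hole 4, whose rim spans crop columns 415–543. I lower it.

```bash
python3 -m handwheel '[[[0,0,30],[0,0,0],1],[[0,0,40],[0,0,0],1],[[0,0,30],[0,0,0],1],[[0,0,15],[0,0,0],1],[[0,0,8],[0,0,0],1],[[0,0,3.5],[0,0,0],1],[[0,0,0],[0,0,0],1],[[0,0,0],[0,0,0],1]]'
```

```text
clock: 26.1
position: [0.6494, 0.2031, 0.0732]
ee_rot: [-0.0, 1.0, -0.0, 0.001]
contact_force: [0.9, 0.4, -1.5]
width: 0.0244
gripper_force: 39.5
```

```bash
python3 -m handwheel '[[[0,0,1],[0,0,0],1],[[0,0,0],[0,0,0],1],[[0,0,0],[0,0,0],0.2],[[0,0,0],[0,0,0],-0.2],[[0,0,0],[0,0,0],-1],[[0,0,0],[0,0,0],-1],[[0,0,0],[0,0,0],-1],[[0,0,0],[0,0,0],-1],[[0,0,-20],[0,0,0],-1],[[0,0,-50],[0,0,0],-1],[[0,0,-50],[0,0,0],-1],[[0,0,-50],[0,0,0],-1],[[-40,40,0],[0,0,0],-1],[[-40,40,0],[0,0,0],-1],[[-40,40,0],[0,0,0],-1],[[0,0,0],[0,0,0],-1],[[0,0,0],[0,0,0],-1]]'
python3 - <<'E'
from h import *
im=vision.get_image("side");print(readout.get_state()["clock"])
cv2.imwrite("pics/s8.png",cv2.resize(im[120:310,100:330],None,fx=3,fy=3,interpolation=cv2.INTER_CUBIC))
E
```

```text
clock: 28.22
position: [0.5295, 0.0833, 0.2419]
ee_rot: [-0.0, 1.0, -0.001, 0.001]
contact_force: [1.3, -0.2, -0.0]
width: 0.0853
gripper_force: 0.0
28.275
```

View pics/s8.png

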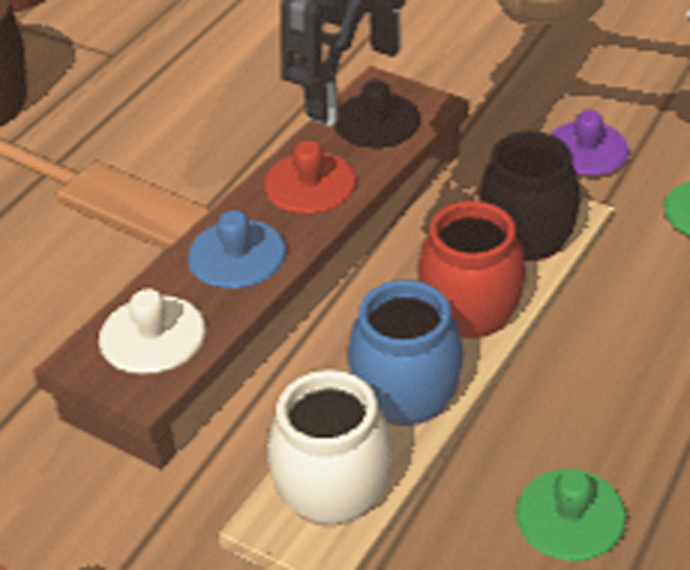

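All four lids lie flat on the board (crop (378,115), (310,178), (236,250), (152,330)) in jar order, the jars stand open in place, and the gripper is clear.

```bash
python3 -c "
from rig import manip
print(manip.sign_off())"
```

```text
the job is handed in; nothing more can be done
None
```

I moved all four lids into the lid-board holes in jar order (black, red, blue, cream from the robot's right), lying flat with the jars still in place, and handed the job in at about 28 s; the sign-off returned no verdict.

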